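Open the tea case's gate at its gravity latch

TASK

Open the tea case for refilling: by its knob, lift the latch bar until its nose comes out of the hooded strike, without wrenching it against lip or hood, and ease the gate wide open, about square to the case. Then lower the bar back onto its rest instead of letting it drop, and let go; leave the gate standing open and the things on the counter where they are.

Things in the scene. Friction and masses are not known exactly. Their poses are not given: they have to be found in the camera images.
- gate (a joint): Opening, in rad, of the gate of the tea case (white steel frame, clear panels, 300 wide x 180 deep x 200 high mm, fixed): 0 shut, grows as the free (latch) end comes out towards the robot, stop at 1.75. Vertical hinge; opening turns the gate clockwise seen from above. The gate is 215 wide, 13 to 176 mm above the counter, 14 thick, 0.6 to 1.3 kg; its hinge rubs (about 0.2 Nm) so it stays where it is left.
- hinge (a point): Point on the gate's hinge axis in the plane of its outer face, at the height of the shut latch bar (155 mm). Axes turn with the gate: x into the gate, y along the gate towards the hinge stile, z up; the gate's free edge is at y = -215 mm.
- pivot (a point): Pivot of the latch bar on the gate, 85 mm from the hinge axis towards the free edge, 10.5 mm in front of the outer face, 155 mm high; same axes as the hinge point. The bar turns about the x axis through it.
- latch_bar (a joint): Lift of the latch bar in rad: 0 level, at rest on the foot of its staple; grows as knob and nose rise; 0.27 is the most. Flat steel bar 5 thick x 14 high mm, its nose reaching 157 mm from the pivot, past the gate's edge and into the strike. 0.2 kg; it falls by its own weight (about 1.5 to 2 N at the knob).
- strike (a point): Point on the case's right stile, in the plane of the shut gate's outer face, 155 mm high, 147 mm from the bar's pivot, behind the strike (it does not follow its setting); x into the case, z up. The strike is a steel bracket 12 mm wide: a lip before the nose holds the gate shut; a hood with a 3 mm turned-down edge above stops the bar being jumped out. They bear 20 N at most.
- slot (a point): 20 mm before the strike point, mid-range of the slot between lip and hood edge by which the nose comes out: 20 mm high, 6 more than the bar. The strike is set up or down on its screws, each time otherwise, not reported: the bar clears the lip at 0.03 to 0.20 rad; it touches the hood 0.045 to 0.057 rad later, and must then sink by about 3 mm at the knob to be mid-slot. Nose out at 0.08 rad of gate.
- knob (a point): Centre of the grip of the lift knob: a plain round steel knob 18 mm in diameter standing straight out of the bar, 87 mm from the pivot towards the nose, its axis level and square to the gate's face. The gripping length is 38 mm, with a 28 mm flange at its outer end; centre 45 mm in front of the gate's outer face, 155 mm high at rest. x points along the knob into the gate, y along the bar to its pivot, z up.
- jar_a: Tea jar with copper-coloured lid, 76 diameter x 120 high mm, on the counter to the right of the case. Origin under its centre. Leave alone.
- jar_b: A second such jar beside it. Origin under its centre. Leave alone.
- cup_stack: Stack of clear plastic cups, 70 diameter x 180 high mm, to the left of the case. Origin under its centre. Leave alone.

How it is judged:
By the outcome, as a careful person would: the job done as asked, in the order asked, and still so for the second after the job is handed in, with the robot touching nothing.
It also fails if it takes over 70 s, if anything falls off the work surface, if the arm or the gripper's body presses on something with over 40 N, if the wrist force passes 120 N, or if a joint passes its speed limit or range.

ROBOT

A 6-joint arm with a two-finger parallel gripper is mounted at the origin on the work surface. World frame = base frame: x ahead of the robot, y to its left, z up, the work surface at z = 0. Lengths are in mm, angles in rad, forces in N, time in s.
With the tool pointing down it reaches from about 350 to 875 mm from the base axis. Payload 4.2 kg.
Tool frame: the origin (TCP) lies midway between the tips of the shut fingers; the grasp point (between the pads) lies 19 mm behind it (arm.grasp_offset is the distance from the TCP to the grasp point, in mm); z points along the fingers, y is the direction in which the jaws open and shut (so a half turn about z gives the same grasp; the last joint's range is limited). The gripper opens to 85 mm and grips with 20 to 120 N. Pads are 22 mm wide; open, the fingers measure 114 mm over their backs; the gripper's body (76 mm by 85 mm) begins 54 mm behind the grasp point. The pads swing forward as they close: fully open they stand 13 mm farther back than shut.
Start: joints at [1.462, 0.385, 0.008, 0, -1.194, -0.259], TCP at [224.694, 583.191, 231.312] pointing down, gripper open.
Joint ranges: [-3.14, 3.14], [-1.21, 2.06], [-1.07, 1.41], [-3.16, 2.05], [-2.99, -0.16], [-3.1, 3.1]. Speed limits (rad/s): [2.79, 2.79, 3.14, 3.14, 3.14, 3.14].

INTERFACE

Orientations are given as a unit quaternion [x, y, z, w].
In Python, from bench import arm gives the robot as it stands.
- The arm moves only by the tool move_arm, never from a script. Its argument "moves" is a list of rows, each an object with "gripper": the gripper's target within -1 to 1 (fully open at 1, half-way at 0, shut at -1); "xyz": the shift along the tool's x, y, z in cm, a list of three; "angular": the turn, a rotation vector about the tool's x, y, z in rad, a list of three. In form: [{"gripper": gripper, "xyz": [dx, dy, dz], "angular": [wx, wy, wz]}, ...]. A call has 1 to 10 rows; each row is the pose to reach, as a shift and turn from the pose commanded when the call began, along the tool's axes at that moment; what a row does not reach only later rows make up. A row lasts 1/8 s, in which the tool goes at most 62.5 mm and 10.7 degrees, less where a joint would pass 70% of its speed; a pose out of reach is approached as far as the arm can. A call with a gripper value outside its range is refused whole. The fingers move at their own pace and stop on an object; the grip force is fixed at half the most. Time passes only in rows, so rows that repeat a pose let the fingers close. It gives the time, the measured TCP pose, the force and the opening at its end, in the units of the state.
- arm.read_state(): the state, without advancing time (a new reading comes with each control period).
- arm.get_image(name): name is "scene" or "top" or "wrist"; returns (picture, depth): 400x640x3 uint8, blue, green, red; 400x640 float32, mm along the optical axis (not along the pixel's ray), 0 where there is no reading.
- arm.get_calibration(name): a dict with "camera_matrix" (3x3 intrinsics, pixels), "R" (3x3) and "t" (3): a world point X has camera coordinates R X + t. Camera axes: x right, y down, z forward; pixel columns grow to the right and rows downward; lengths in mm; the calibration is good to about 2 mm. A picture is of the moment at which its call begins: read the wrist's pose just before it. get_calibration takes no time and is no camera call; for the wrist camera it gives the pose at the moment of the call.
- arm.job_done(): hands the job in, once; it reports no verdict.
The state is a dict: "clock": time; "joints": joint angles; "joint_vel": joint speeds; "joint_efforts": joint torques, N m; "position": TCP position; "ee_rot": TCP orientation; "contact_force": force on the tool from outside, world axes, zero at the start; "wrist_torque": the same for the moment, N m; "gripper_width": finger opening in mm.
Only numpy, scipy, OpenCV 4.12 (cv2) and the standard library are available. Lean on these libraries where they do the work, as an engineer would, in place of code of your own. Each camera call takes 0.05 s, during which the arm holds its last target. There are 200 camera calls.

## Working session

There is one attempt and no reset: what is moved stays moved. The work goes in short steps, Python scripts to look and compute and a tool call to move; the robot and the scene stay as the last step left them, time stands still between calls to the robot, and variables do not carry over. Pictures are saved under pics/ and viewed, about 8 in all and at most 12, crops included, and the job is handed in when it is done.

Besides the shell and the picture viewer there is one more tool, called after ">>>" by a JSON object that holds its "fn" and its "kwargs". move_arm: Moves the arm, as the interface text tells. Its arguments: {"type":"object","properties":{"moves":{"type":"array","items":{"type":"object","properties":{"gripper":{"type":"number"},"xyz":{"type":"array","items":{"type":"number"}},"angular":{"type":"array","items":{"type":"number"}}}}}},"required":["moves"]}

```bash
mkdir -p pics; ls
python3 - <<'E'
from bench import arm
import cv2,numpy as np
s=arm.read_state();print(s)
for n in("scene","top"):
    p,d=arm.get_image(n);cv2.imwrite(f"pics/{n}0.png",p);np.save(f"pics/{n}0.npy",d)
    c=arm.get_calibration(n);print(n,c)
E
```

```text
pics
{'clock': 0.0, 'joints': array([ 1.46159519e+00,  3.85552193e-01,  6.62097092e-03, -5.06939314e-04,
       -1.19397317e+00, -2.58589258e-01]), 'joint_vel': array([-6.76605252e-04, -2.86319005e-04,  5.90787616e-04,  3.11223813e-04,
        5.81936623e-05, -1.07476147e-03]), 'joint_efforts': array([ 1.56764522e-04, -3.92289698e+01,  1.88404942e+01,  4.18616518e+00,
       -4.65288176e-03, -1.79431578e-05]), 'position': array([224.49834314, 582.66652054, 230.22112452]), 'ee_rot': array([ 9.83121197e-01, -1.82952303e-01, -1.56273773e-04,  1.06867298e-03]), 'contact_force': array([ 0.26691726, -0.2635265 , -1.78034551]), 'wrist_torque': array([-0.01406985,  0.05652594,  0.03113266]), 'gripper_width': 85.16841740578478}
scene {'camera_matrix': array([[469.76230576,   0.        , 319.03190002],
       [  0.        , 469.76230576, 197.84685826],
       [  0.        ,   0.        ,   1.        ]]), 'R': array([[ 0.09982985,  0.99488609,  0.01535174],
       [ 0.83057862, -0.07482732, -0.55185146],
       [-0.54788061,  0.06784208, -0.83380111]]), 't': array([ -57.58748065, -408.62867973, 1546.15936151])}
top {'camera_matrix': array([[401.04286329,   0.        , 314.26427122],
       [  0.        , 401.04286329, 195.83226458],
       [  0.        ,   0.        ,   1.        ]]), 'R': array([[ 0.02324409, -0.99961537,  0.01512701],
       [-0.98053786, -0.02574585, -0.19463469],
       [ 0.19494928, -0.0103085 , -0.98075915]]), 't': array([ -9.90464208, 585.7237045 , 922.85940541])}
```

View pics/scene0.png

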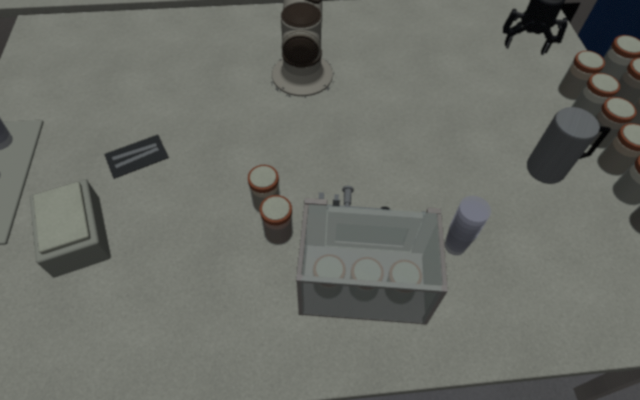

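View pics/top0.png

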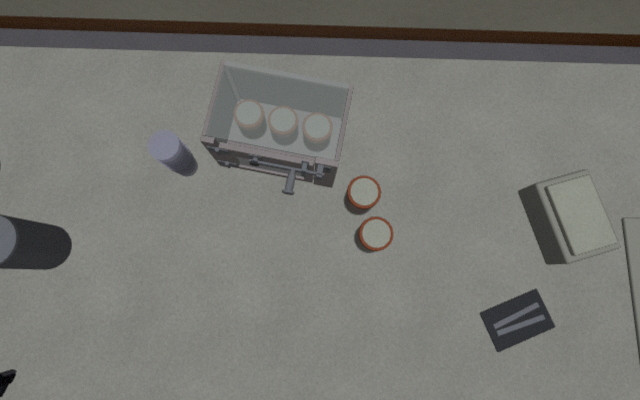

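```bash
cat > h.py <<'E'
import cv2,numpy as np
from bench import arm
def w(c,u,v,d):
    K,R,t=map(np.array,(c["camera_matrix"],c["R"],c["t"]))
    return R.T@(np.linalg.inv(K)@[u,v,1]*d-t)
def ray(c,u,v,z):
    R,t=np.array(c["R"]),np.array(c["t"]); C=-R.T@t; p=w(c,u,v,1.)-C
    return C+p*(z-C[2])/p[2]
def proj(c,X):
    q=np.array(c["camera_matrix"])@(np.array(c["R"])@X+c["t"]); return q[:2]/q[2]
E
python3 - <<'E'
from h import *
p=cv2.imread("pics/top0.png");d=np.load("pics/top0.npy");c=arm.get_calibration("top")
cr=cv2.resize(p[55:255,140:400],None,fx=3,fy=3,interpolation=cv2.INTER_CUBIC)
cv2.imwrite("pics/topc.png",cv2.convertScaleAbs(cr,alpha=1.6))
for u,v in [(290,182),(288,190),(291,173),(255,161),(318,170),(305,167),(207,137),(338,163),(351,90),(224,66),(364,192),(376,234),(166,145),(300,153)]:
    print(u,v,d[v,u],w(c,u,v,d[v,u]).round(0))
E
```

```text
290 182 877.64606 [594.  60. 164.]
288 190 870.03394 [575.  63. 168.]
291 173 885.6896 [616.  58. 160.]
255 161 883.36475 [639. 138. 166.]
318 170 847.64746 [614.  -1. 199.]
305 167 855.5972 [621.  27. 192.]
207 137 857.0722 [680. 238. 200.]
338 163 843.7891 [628. -42. 206.]
351 90 884.44525 [798. -69. 198.]
224 66 889.90826 [846. 213. 200.]
364 192 919.1326 [ 585. -108.  121.]
376 234 903.3198 [ 490. -136.  119.]
166 145 871.8696 [665. 331. 181.]
300 153 850.855 [649.  39. 202.]
```

View pics/topc.png

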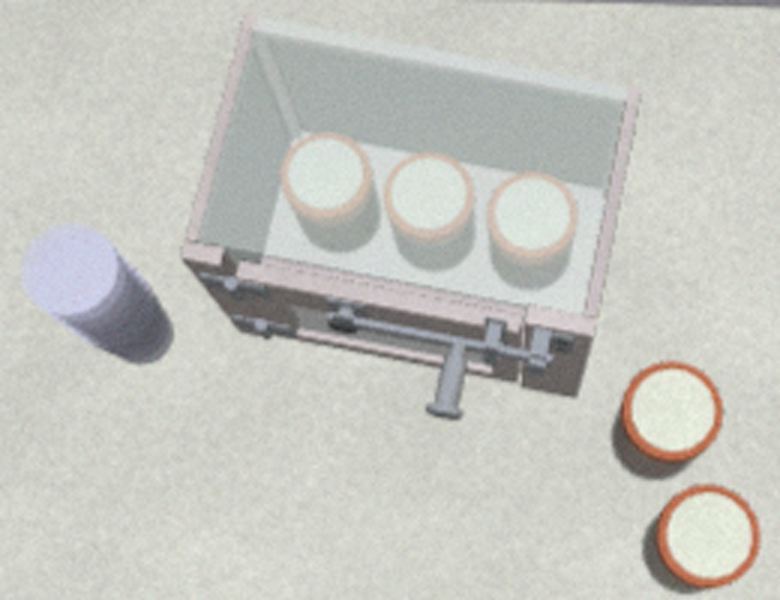

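Run:
```python
from h import *
d=np.load("pics/top0.npy");c=arm.get_calibration("top")
R,t,K=c["R"],c["t"],c["camera_matrix"]
v,u=np.mgrid[55:200,190:370];D=d[55:200,190:370]
P=np.stack([(u-K[0,2])*D/K[0,0],(v-K[1,2])*D/K[1,1],D],-1)
W=(P-t)@R
m=((W[...,2]>192)&(W[...,2]<210)&(D>0)).astype(np.uint8)
m=cv2.morphologyEx(m,cv2.MORPH_OPEN,np.ones((2,2)))
n,l,s,_=cv2.connectedComponentsWithStats(m);k=1+s[1:,4].argmax();
pts=W[l==k];print(len(pts),np.median(pts[:,2]))
r=cv2.minAreaRect(pts[:,:2].astype(np.float32));print(r,cv2.boxPoints(r))
# back-row/side: front edge lowest pixels -> line
f=[]
for uu in range(215,335):
    vv=np.where((l==k)[:,uu-190])[0]
    if len(vv):f.append(W[vv.max(),uu-190])
f=np.array(f);x=cv2.fitLine(f[:,:2].astype(np.float32),cv2.DIST_HUBER,0,.01,.01).ravel();print(x,np.arctan2(x[0],x[1]))
# knob: points in front
e=np.array([.985,-.17])
m=(W[...,2]>140)&(W[...,2]<180)&(W[...,0]<625)&(W[...,1]>40)&(W[...,1]<85)
q=W[m];print(len(q),q.min(0),q.max(0),q.mean(0));x=cv2.fitLine(q[:,:2].astype(np.float32),cv2.DIST_HUBER,0,.01,.01).ravel();print(x)
for n,(uu,vv) in dict(barL=(140+345/3,55+318/3),nose=(140+548/3,55+358/3),knobb=(140+457/3,55+345/3)).items(): print(n,ray(c,uu,vv,162))
print("flange",ray(c,140+445/3,55+412/3,155),"kmid",ray(c,140+452/3,55+375/3,160))
s=arm.get_calibration("scene");print("cup/jar",[ray(c,*p,z).round() for p,z in [((364,192),120),((376,234),120),((166,145),180)]])
```

```text
11092 200.32872149764063
((676.6005859375, 96.07391357421875), (304.2222595214844, 526.7636108398438), 79.9291763305664) [[390.6779    -7.637192]
 [909.3253   -99.74989 ]
 [962.5233   199.78502 ]
 [443.87585  291.8977  ]]
[4.2997804e-01 9.0283936e-01 6.8856421e+02 1.0645722e+02] 0.44446847
220 [569.28293456  40.68399724 143.93912953] [624.75640994  76.60887086 170.68840259] [594.79645906  59.10346083 161.54529986]
[ 9.7026664e-01 -2.4203849e-01  5.9596399e+02  5.8805267e+01]
barL [640.15272875 138.60676424 162.        ]
nose [613.81671262 -11.70694359 162.        ]
knobb [621.85091338  55.39764789 162.        ]
flange [572.7799077   62.79775944 155.        ] kmid [599.57618146  58.38527315 160.        ]
cup/jar [array([ 585., -109.,  120.]), array([ 490., -136.,  120.]), array([666., 331., 180.])]
```

>>> {"fn": "move_arm", "kwargs": {"moves": [{"gripper": 0.2,"xyz": [3,2,-5],"angular": [0,0,0]},{"gripper": 0.2,"xyz": [8,5.3,-10],"angular": [0,0,-0.04]},{"gripper": 0.2,"xyz": [13,8.7,-10],"angular": [0,0,-0.08]},{"gripper": 0.2,"xyz": [18,12,-10],"angular": [0,0,-0.12]},{"gripper": 0.2,"xyz": [23,15.4,-10],"angular": [0,0,-0.16]},{"gripper": 0.2,"xyz": [28,18.8,-10],"angular": [0,0,-0.194]},{"gripper": 0.2,"xyz": [33,22.1,-10],"angular": [0,0,-0.194]},{"gripper": 0.2,"xyz": [38,25.5,-10],"angular": [0,0,-0.194]},{"gripper": 0.2,"xyz": [43,28.9,-10],"angular": [0,0,-0.194]},{"gripper": 0.2,"xyz": [47,31.6,-10],"angular": [0,0,-0.194]}]}}

```text
clock: 1.35
position: [550.4, 117.2, 330.8]
ee_rot: [0.996, -0.087, -0.0, 0.0]
contact_force: [1.5, 0.4, 0.3]
gripper_width: 51.5
```

>>> {"fn": "move_arm", "kwargs": {"moves": [{"gripper": 0.2,"xyz": [2.5,2.5,0],"angular": [0,0,0]},{"gripper": 0.2,"xyz": [5.1,5.1,0],"angular": [0,0,0]},{"gripper": 0.2,"xyz": [5.1,5.1,0],"angular": [0,0,0]},{"gripper": 0.2,"xyz": [5.1,5.1,0],"angular": [0,0,0]}]}}

```text
clock: 1.85
position: [590.7, 60.5, 330.8]
ee_rot: [0.996, -0.087, -0.001, 0.0]
contact_force: [-0.6, 0.3, -0.4]
gripper_width: 51.4
```

Run:
```python
from h import *
s=arm.read_state();c=arm.get_calibration("wrist")
p,d=arm.get_image("wrist");cv2.imwrite("pics/w1.png",cv2.convertScaleAbs(p,alpha=1.6));np.save("pics/w1.npy",d);np.savez("pics/w1c.npz",**c)
print(s["position"],s["ee_rot"],c)
print(proj(c,np.array([591,60,155])))
```

```text
[590.68792527  60.45286737 330.79560078] [ 9.96218211e-01 -8.68847022e-02 -5.67354254e-04  5.91675539e-05] {'camera_matrix': array([[289.11338136,   0.        , 314.25211004],
       [  0.        , 289.11338136, 203.88896414],
       [  0.        ,   0.        ,   1.        ]]), 'R': array([[-1.72398587e-01, -9.85027079e-01,  6.16395268e-04],
       [-9.45241879e-01,  1.65611400e-01,  2.81230607e-01],
       [-2.77121846e-01,  4.79011168e-02, -9.59640019e-01]]), 't': array([161.64223694, 482.29912375, 634.2702439 ])}
[314.9188162  183.57272282]
```

View pics/w1.png

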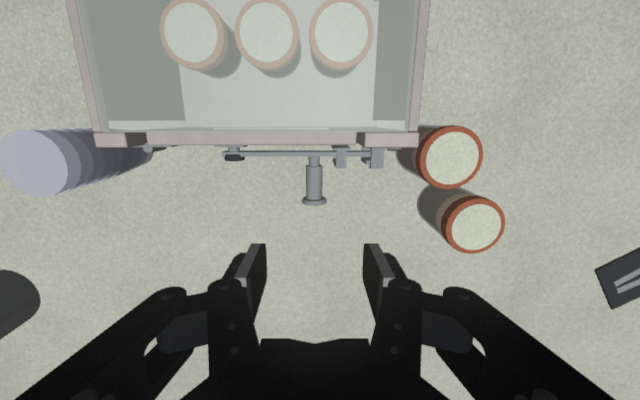

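Run:
```python
from h import *
p=cv2.imread("pics/w1.png");c=dict(np.load("pics/w1c.npz"));d=np.load("pics/w1.npy")
g=cv2.cvtColor(p,cv2.COLOR_BGR2GRAY)
m=(g<150)
for v in range(146,212,2):
    uu=np.where(m[v,292:336])[0]+292
    print(v,(uu.min(),uu.max(),len(uu)) if len(uu) else 0, w(c,314,v,d[v,314]).round(0))
for u in range(240,385,12):
    vv=np.where(m[146:175,u])[0]+146
    print(u,vv.min() if len(vv) else 0,vv.max() if len(vv) else 0,[w(c,u,v,d[v,u]).round(0).tolist() for v in(151,154)])
for a in [(314.5,170),(314.5,195)]: print(ray(c,*a,164))
print("frame",ray(c,97,133,200),ray(c,418,133,200))
```

```text
146 (np.int64(331), np.int64(335), 5) [619.  56.   1.]
148 (np.int64(332), np.int64(335), 4) [615.  57.  -2.]
150 (np.int64(292), np.int64(335), 44) [627.  55. 150.]
152 (np.int64(292), np.int64(335), 44) [626.  55. 161.]
154 (np.int64(292), np.int64(335), 44) [624.  55. 162.]
156 (np.int64(308), np.int64(335), 15) [622.  56. 160.]
158 (np.int64(308), np.int64(335), 15) [620.  56. 160.]
160 (np.int64(308), np.int64(335), 16) [618.  56. 159.]
162 (np.int64(309), np.int64(335), 14) [616.  57. 162.]
164 (np.int64(307), np.int64(335), 16) [614.  57. 160.]
166 (np.int64(306), np.int64(335), 18) [612.  57. 164.]
168 (np.int64(306), np.int64(322), 17) [610.  58. 163.]
170 (np.int64(306), np.int64(322), 17) [608.  58. 163.]
172 (np.int64(306), np.int64(322), 17) [606.  58. 164.]
174 (np.int64(306), np.int64(322), 17) [603.  59. 162.]
176 (np.int64(306), np.int64(322), 17) [601.  59. 163.]
178 (np.int64(306), np.int64(322), 17) [599.  60. 163.]
180 (np.int64(306), np.int64(322), 17) [597.  60. 162.]
182 (np.int64(306), np.int64(322), 17) [595.  60. 164.]
184 (np.int64(306), np.int64(322), 17)
[... 860 characters left out ...]
631.0, 95.0, 160.0]]
288 150 155 [[632.0, 82.0, 160.0], [629.0, 83.0, 161.0]]
300 150 155 [[630.0, 69.0, 162.0], [627.0, 70.0, 163.0]]
312 150 174 [[628.0, 57.0, 160.0], [625.0, 57.0, 160.0]]
324 150 155 [[626.0, 44.0, 161.0], [622.0, 45.0, 161.0]]
336 146 167 [[628.0, 34.0, 197.0], [625.0, 34.0, 195.0]]
348 146 155 [[621.0, 19.0, 161.0], [618.0, 20.0, 163.0]]
360 150 155 [[619.0, 6.0, 161.0], [616.0, 7.0, 160.0]]
372 147 167 [[622.0, 0.0, 198.0], [619.0, 1.0, 198.0]]
384 147 148 [[620.0, -11.0, 200.0], [586.0, -54.0, -0.0]]
[607.71448707  57.56932946 164.        ]
[580.33507226  62.35444697 164.        ]
frame [681.85681006 247.21872325 200.        ] [631.07011707 -42.9121951  200.        ]
```

>>> {"fn": "move_arm", "kwargs": {"moves": [{"gripper": 0.1,"xyz": [0.43,0,3],"angular": [0,0,0]},{"gripper": 0.1,"xyz": [0.43,0,6.5],"angular": [0,0,0]},{"gripper": 0.1,"xyz": [0.43,0,10],"angular": [0,0,0]},{"gripper": 0.1,"xyz": [0.43,0,13],"angular": [0,0,0]},{"gripper": 0.1,"xyz": [0.43,0,15.5],"angular": [0,0,0]},{"gripper": 0.1,"xyz": [0.43,0,17.5],"angular": [0,0,0]},{"gripper": 0.1,"xyz": [0.43,0,18.7],"angular": [0,0,0]},{"gripper": 0.1,"xyz": [0.43,0,19.4],"angular": [0,0,0]},{"gripper": 0.1,"xyz": [0.43,0,19.4],"angular": [0,0,0]}]}}

```text
clock: 3.02
position: [595.3, 59.8, 137.4]
ee_rot: [0.996, -0.087, 0.0, 0.0]
contact_force: [-0.4, 0.6, 0.0]
gripper_width: 47.0
```

Run:
```python
from h import *
s=arm.read_state();print(s["position"],s["contact_force"],s["wrist_torque"],s["gripper_width"])
p,d=arm.get_image("wrist");cv2.imwrite("pics/w2.png",cv2.convertScaleAbs(p,alpha=1.6))
```

```text
[595.26105443  59.82429566 137.39718273] [-0.44401027  0.62542755  0.00428401] [ 0.0308773   0.03387781 -0.00268764] 47.026943579838125
```

View pics/w2.png

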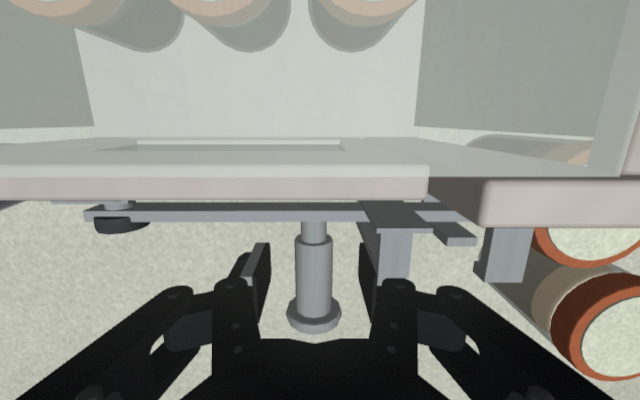

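>>> {"fn": "move_arm", "kwargs": {"moves": [{"gripper": -0.4,"xyz": [0,0,0],"angular": [0,0,0]},{"gripper": -1,"xyz": [0,0,0],"angular": [0,0,0]},{"gripper": -1,"xyz": [0,0,0],"angular": [0,0,0]},{"gripper": -1,"xyz": [0,0,0],"angular": [0,0,0]},{"gripper": -1,"xyz": [0,0,0],"angular": [0,0,0]},{"gripper": -1,"xyz": [0,0,0],"angular": [0,0,0]}]}}

```text
clock: 3.82
position: [595.8, 60.1, 138.2]
ee_rot: [0.996, -0.087, 0.001, -0.0]
contact_force: [-1.2, 4.5, 6.1]
gripper_width: 15.9
```

Run:
```python
from h import *
s=arm.read_state();print(s["position"],s["contact_force"],s["wrist_torque"],s["gripper_width"])
```

```text
[595.80693213  60.11657421 138.16343932] [-1.15263298  4.48026638  6.10335863] [ 1.31254989  0.43030231 -0.05646568] 15.931071421996075
```

>>> {"fn": "move_arm", "kwargs": {"moves": [{"gripper": -1,"xyz": [0,0.018,-0.09],"angular": [-0.01,0,0]},{"gripper": -1,"xyz": [0,0.036,-0.174],"angular": [-0.02,0,0]},{"gripper": -1,"xyz": [0,0.053,-0.262],"angular": [-0.03,0,0]},{"gripper": -1,"xyz": [0,0.069,-0.35],"angular": [-0.04,0,0]},{"gripper": -1,"xyz": [0,0.084,-0.437],"angular": [-0.05,0,0]},{"gripper": -1,"xyz": [0,0.098,-0.525],"angular": [-0.06,0,0]},{"gripper": -1,"xyz": [0,0.098,-0.525],"angular": [-0.06,0,0]}]}}

```text
clock: 4.7
position: [595.6, 59.2, 142.3]
ee_rot: [0.996, -0.087, -0.002, 0.03]
contact_force: [1.1, 5.8, 0.3]
gripper_width: 16.1
```

```bash
cat > s.py <<'E'
from bench import arm;s=arm.read_state()
print(s["clock"],s["position"].round(2),s["ee_rot"].round(4),s["contact_force"].round(1),s["wrist_torque"].round(2),round(s["gripper_width"],1))
E
python3 s.py
python3 - <<'E'
from h import *
p,d=arm.get_image("wrist");c=arm.get_calibration("wrist");cv2.imwrite("pics/w3.png",cv2.convertScaleAbs(cv2.resize(p[180:300,340:560],None,fx=3,fy=3),alpha=1.6));np.save("pics/w3.npy",d);np.savez("pics/w3c.npz",**c)
E
```

```text
4.7 [595.62  59.22 142.27] [ 0.9958 -0.0865 -0.0021  0.0296] [1.1 5.8 0.3] [ 1.85 -0.33  0.07] 16.1
```

View pics/w3.png

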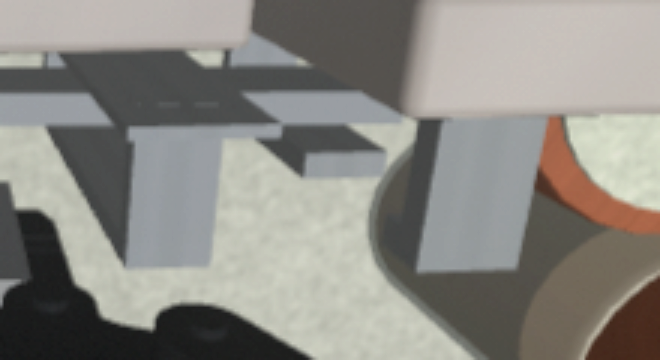

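>>> {"fn": "move_arm", "kwargs": {"moves": [{"gripper": -1,"xyz": [0,0.018,-0.09],"angular": [-0.01,0,0]},{"gripper": -1,"xyz": [0,0.036,-0.174],"angular": [-0.02,0,0]},{"gripper": -1,"xyz": [0,0.036,-0.174],"angular": [-0.02,0,0]}]}}

```text
clock: 5.12
position: [595.6, 59.0, 144.0]
ee_rot: [0.995, -0.087, -0.003, 0.039]
contact_force: [0.4, 5.9, 0.2]
gripper_width: 15.8
```

```bash
python3 s.py
```

```text
5.125 [595.57  58.97 144.03] [ 0.9955 -0.0866 -0.003   0.0394] [0.4 5.9 0.2] [ 1.9  -0.3   0.06] 15.8
```

>>> {"fn": "move_arm", "kwargs": {"moves": [{"gripper": -1,"xyz": [0,0.018,-0.09],"angular": [-0.01,0,0]},{"gripper": -1,"xyz": [0,0.018,-0.09],"angular": [-0.01,0,0]}]}}

```text
clock: 5.38
position: [595.6, 58.9, 144.9]
ee_rot: [0.995, -0.087, -0.003, 0.044]
contact_force: [1.5, 5.4, 1.0]
gripper_width: 15.8
```

```bash
python3 s.py
```

```text
5.375 [595.58  58.87 144.92] [ 0.9953 -0.0865 -0.0034  0.0444] [1.5 5.4 1. ] [ 1.97 -0.26  0.06] 15.8
```

>>> {"fn": "move_arm", "kwargs": {"moves": [{"gripper": -1,"xyz": [0,0.018,-0.09],"angular": [-0.01,0,0]},{"gripper": -1,"xyz": [0,0.036,-0.174],"angular": [-0.02,0,0]},{"gripper": -1,"xyz": [0,0.036,-0.174],"angular": [-0.02,0,0]}]}}

```text
clock: 5.75
position: [595.5, 58.7, 146.7]
ee_rot: [0.995, -0.086, -0.004, 0.054]
contact_force: [0.9, 5.6, 0.3]
gripper_width: 16.1
```

>>> {"fn": "move_arm", "kwargs": {"moves": [{"gripper": -1,"xyz": [0,0.018,-0.09],"angular": [-0.01,0,0]},{"gripper": -1,"xyz": [0,0.036,-0.174],"angular": [-0.02,0,0]},{"gripper": -1,"xyz": [0,0.036,-0.174],"angular": [-0.02,0,0]}]}}

```text
clock: 6.12
position: [595.5, 58.5, 148.4]
ee_rot: [0.994, -0.086, -0.005, 0.064]
contact_force: [0.1, 5.2, 0.6]
gripper_width: 15.5
```

>>> {"fn": "move_arm", "kwargs": {"moves": [{"gripper": -1,"xyz": [0,0.018,-0.09],"angular": [-0.01,0,0]},{"gripper": -1,"xyz": [0,0.036,-0.174],"angular": [-0.02,0,0]},{"gripper": -1,"xyz": [0,0.036,-0.174],"angular": [-0.02,0,0]}]}}

```text
clock: 6.5
position: [595.5, 58.4, 150.2]
ee_rot: [0.993, -0.086, -0.006, 0.074]
contact_force: [0.5, 6.1, 1.0]
gripper_width: 16.2
```

>>> {"fn": "move_arm", "kwargs": {"moves": [{"gripper": -1,"xyz": [0,0.018,-0.09],"angular": [-0.01,0,0]},{"gripper": -1,"xyz": [0,0.036,-0.174],"angular": [-0.02,0,0]},{"gripper": -1,"xyz": [0,0.036,-0.174],"angular": [-0.02,0,0]}]}}

```text
clock: 6.88
position: [595.5, 58.4, 151.9]
ee_rot: [0.993, -0.086, -0.007, 0.084]
contact_force: [0.4, 5.4, 0.4]
gripper_width: 16.0
```

>>> {"fn": "move_arm", "kwargs": {"moves": [{"gripper": -1,"xyz": [0,0.018,-0.09],"angular": [-0.01,0,0]},{"gripper": -1,"xyz": [0,0.036,-0.174],"angular": [-0.02,0,0]},{"gripper": -1,"xyz": [0,0.036,-0.174],"angular": [-0.02,0,0]}]}}

```text
clock: 7.25
position: [595.5, 58.3, 153.7]
ee_rot: [0.992, -0.086, -0.008, 0.094]
contact_force: [0.7, 6.3, 0.4]
gripper_width: 16.2
```

```bash
python3 s.py
python3 - <<'E'
from h import *
p,d=arm.get_image("wrist");c=arm.get_calibration("wrist");cv2.imwrite("pics/w4.png",cv2.convertScaleAbs(cv2.resize(p[160:320,240:540],None,fx=2.5,fy=2.5),alpha=1.6))
E
```

```text
7.25 [595.47  58.3  153.72] [ 0.9918 -0.0861 -0.0077  0.094 ] [0.7 6.3 0.4] [ 2.12 -0.24 -0.07] 16.2
```

View pics/w4.png

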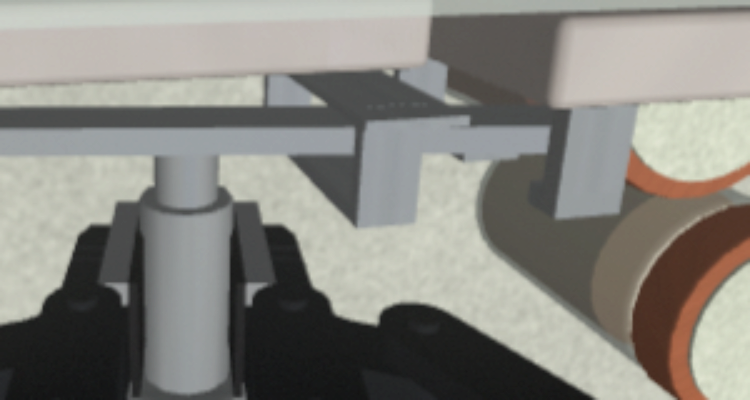

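>>> {"fn": "move_arm", "kwargs": {"moves": [{"gripper": -1,"xyz": [0,0.018,-0.09],"angular": [-0.01,0,0]},{"gripper": -1,"xyz": [0,0.036,-0.174],"angular": [-0.02,0,0]},{"gripper": -1,"xyz": [0,0.036,-0.174],"angular": [-0.02,0,0]}]}}

```text
clock: 7.68
position: [595.5, 58.3, 155.4]
ee_rot: [0.991, -0.086, -0.009, 0.104]
contact_force: [0.8, 5.9, 0.1]
gripper_width: 16.0
```

>>> {"fn": "move_arm", "kwargs": {"moves": [{"gripper": -1,"xyz": [0,0.018,-0.09],"angular": [-0.01,0,0]},{"gripper": -1,"xyz": [0,0.027,-0.13],"angular": [-0.015,0,0]},{"gripper": -1,"xyz": [0,0.027,-0.13],"angular": [-0.015,0,0]}]}}

```text
clock: 8.05
position: [595.5, 58.3, 156.8]
ee_rot: [0.99, -0.086, -0.009, 0.111]
contact_force: [0.1, 6.0, -1.0]
gripper_width: 16.0
```

>>> {"fn": "move_arm", "kwargs": {"moves": [{"gripper": -1,"xyz": [0,0.009,-0.045],"angular": [-0.005,0,0]},{"gripper": -1,"xyz": [0,0.018,-0.09],"angular": [-0.01,0,0]},{"gripper": -1,"xyz": [0,0.018,-0.09],"angular": [-0.01,0,0]}]}}

```text
clock: 8.43
position: [595.4, 58.3, 157.4]
ee_rot: [0.989, -0.086, -0.01, 0.116]
contact_force: [1.1, 4.9, -2.0]
gripper_width: 15.7
```

>>> {"fn": "move_arm", "kwargs": {"moves": [{"gripper": -1,"xyz": [0,0.009,-0.045],"angular": [-0.005,0,0]},{"gripper": -1,"xyz": [0,0.018,-0.09],"angular": [-0.01,0,0]},{"gripper": -1,"xyz": [0,0.018,-0.09],"angular": [-0.01,0,0]}]}}

```text
clock: 8.8
position: [595.4, 58.2, 157.6]
ee_rot: [0.989, -0.086, -0.01, 0.121]
contact_force: [2.0, 4.1, -4.4]
gripper_width: 15.8
```

```bash
python3 s.py
python3 - <<'E'
from h import *
p,d=arm.get_image("wrist");c=arm.get_calibration("wrist");cv2.imwrite("pics/w5.png",cv2.convertScaleAbs(cv2.resize(p[160:320,240:540],None,fx=2.5,fy=2.5),alpha=1.6))
E
```

```text
8.8 [595.4   58.16 157.58] [ 0.9889 -0.086  -0.0104  0.1211] [ 2.   4.1 -4.4] [ 2.37 -0.87  0.16] 15.8
```

>>> {"fn": "move_arm", "kwargs": {"moves": [{"gripper": -1,"xyz": [0,-0.02,0.1],"angular": [0.011,0,0]},{"gripper": -1,"xyz": [0,-0.043,0.21],"angular": [0.023,0,0]},{"gripper": -1,"xyz": [0,-0.065,0.31],"angular": [0.034,0,0]},{"gripper": -1,"xyz": [0,-0.087,0.41],"angular": [0.046,0,0]},{"gripper": -1,"xyz": [0,-0.087,0.41],"angular": [0.046,0,0]},{"gripper": -1,"xyz": [0,-0.087,0.41],"angular": [0.046,0,0]}]}}

```text
clock: 9.6
position: [595.5, 58.3, 154.5]
ee_rot: [0.991, -0.086, -0.008, 0.098]
contact_force: [1.1, 6.2, -0.6]
gripper_width: 15.8
```

```bash
python3 s.py
```

```text
9.6 [595.47  58.28 154.46] [ 0.9914 -0.0862 -0.008   0.0983] [ 1.1  6.2 -0.6] [ 2.32 -0.3  -0.07] 15.8
```

>>> {"fn": "move_arm", "kwargs": {"moves": [{"gripper": -1,"xyz": [0,-0.006,0.03],"angular": [0,0,0]},{"gripper": -1,"xyz": [-0.087,-0.03,0.026],"angular": [0,-0.001,0.005]},{"gripper": -1,"xyz": [-0.174,-0.052,0.021],"angular": [0,-0.002,0.01]},{"gripper": -1,"xyz": [-0.26,-0.075,0.016],"angular": [0,-0.003,0.015]},{"gripper": -1,"xyz": [-0.347,-0.098,0.012],"angular": [0,-0.0039,0.0196]},{"gripper": -1,"xyz": [-0.347,-0.098,0.012],"angular": [0,-0.0039,0.0196]}]}}

```text
clock: 10.35
position: [592.8, 59.5, 154.5]
ee_rot: [0.99, -0.096, -0.008, 0.098]
contact_force: [2.4, 4.1, 0.2]
gripper_width: 16.2
```

```bash
python3 s.py
```

```text
10.35 [592.79  59.46 154.48] [ 0.9905 -0.0959 -0.0084  0.0984] [2.4 4.1 0.2] [ 1.87 -0.76  0.13] 16.2
```

>>> {"fn": "move_arm", "kwargs": {"moves": [{"gripper": -1,"xyz": [-0.087,-0.024,-0.005],"angular": [0,-0.001,0.005]},{"gripper": -1,"xyz": [-0.174,-0.046,-0.009],"angular": [0,-0.002,0.01]},{"gripper": -1,"xyz": [-0.26,-0.069,-0.014],"angular": [0,-0.003,0.015]},{"gripper": -1,"xyz": [-0.347,-0.092,-0.018],"angular": [0,-0.0039,0.0196]},{"gripper": -1,"xyz": [-0.347,-0.092,-0.018],"angular": [0,-0.0039,0.0196]}]}}

```text
clock: 10.98
position: [589.5, 61.0, 154.5]
ee_rot: [0.989, -0.106, -0.009, 0.098]
contact_force: [1.6, 4.6, 0.4]
gripper_width: 16.2
```

```bash
python3 s.py;python3 - <<'E'
from h import *
p,d=arm.get_image("wrist");cv2.imwrite("pics/w6.png",cv2.convertScaleAbs(cv2.resize(p[160:320,240:540],None,fx=2.5,fy=2.5),alpha=1.6))
E
```

```text
10.975 [589.55  61.   154.55] [ 0.9895 -0.1058 -0.0093  0.0983] [1.6 4.6 0.4] [ 1.87 -0.76  0.15] 16.2
```

View pics/w6.png

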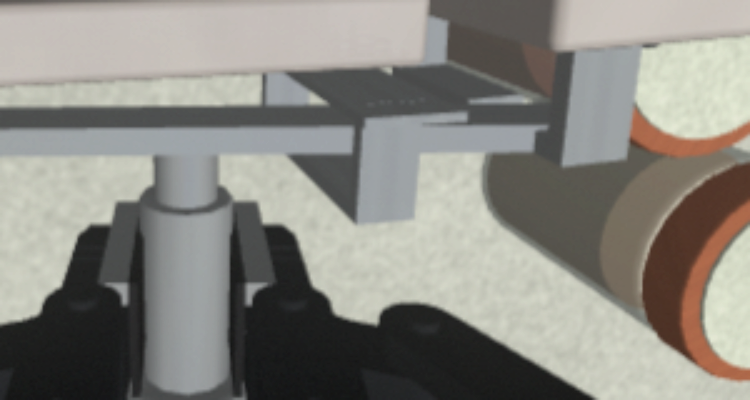

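>>> {"fn": "move_arm", "kwargs": {"moves": [{"gripper": -1,"xyz": [-0.087,-0.024,-0.005],"angular": [0,-0.001,0.005]},{"gripper": -1,"xyz": [-0.174,-0.046,-0.009],"angular": [0,-0.002,0.01]},{"gripper": -1,"xyz": [-0.26,-0.069,-0.014],"angular": [0,-0.003,0.015]},{"gripper": -1,"xyz": [-0.347,-0.092,-0.018],"angular": [0,-0.0039,0.0196]},{"gripper": -1,"xyz": [-0.434,-0.116,-0.023],"angular": [0,-0.0049,0.0245]},{"gripper": -1,"xyz": [-0.52,-0.14,-0.028],"angular": [0,-0.0059,0.0294]},{"gripper": -1,"xyz": [-0.52,-0.14,-0.028],"angular": [0,-0.0059,0.0294]}]}}

```text
clock: 11.9
position: [584.7, 63.4, 154.5]
ee_rot: [0.988, -0.121, -0.011, 0.098]
contact_force: [2.0, 4.4, 0.3]
gripper_width: 16.2
```

Run:
```python
import numpy as np,json
t=.197
for st in(.02,.025):
    r=[]
    for i in range(1,11):
        a=st*i;dX=4.5*(1-np.cos(a))-17.4*np.sin(a);dY=-4.5*np.sin(a)-17.4*(1-np.cos(a))
        r.append({"gripper":-1,"xyz":[round(dX,2),round(dY*np.cos(t),2),round(dY*np.sin(t),2)],"angular":[0,round(-a*np.sin(t),4),round(a*np.cos(t),4)]})
    print(json.dumps(r))
```

```text
[{"gripper": -1, "xyz": [-0.35, -0.09, -0.02], "angular": [0, -0.0039, 0.0196]}, {"gripper": -1, "xyz": [-0.69, -0.19, -0.04], "angular": [0, -0.0078, 0.0392]}, {"gripper": -1, "xyz": [-1.04, -0.3, -0.06], "angular": [0, -0.0117, 0.0588]}, {"gripper": -1, "xyz": [-1.38, -0.41, -0.08], "angular": [0, -0.0157, 0.0785]}, {"gripper": -1, "xyz": [-1.71, -0.53, -0.1], "angular": [0, -0.0196, 0.0981]}, {"gripper": -1, "xyz": [-2.05, -0.65, -0.13], "angular": [0, -0.0235, 0.1177]}, {"gripper": -1, "xyz": [-2.38, -0.78, -0.16], "angular": [0, -0.0274, 0.1373]}, {"gripper": -1, "xyz": [-2.71, -0.92, -0.18], "angular": [0, -0.0313, 0.1569]}, {"gripper": -1, "xyz": [-3.04, -1.07, -0.21], "angular": [0, -0.0352, 0.1765]}, {"gripper": -1, "xyz": [-3.37, -1.22, -0.24], "angular": [0, -0.0391, 0.1961]}]
[{"gripper": -1, "xyz": [-0.43, -0.12, -0.02], "angular": [0, -0.0049, 0.0245]}, {"gripper": -1, "xyz": [-0.86, -0.24, -0.05], "angular": [0, -0.0098, 0.049]}, {"gripper": -1, "xyz": [-1.29, -0.38, -0.08], "angular": [0, -0.0147, 0.0735]}, {"gripper": -1, "xyz": [-1.71, -0.53, -0.1], "angular": [0, -0.0196, 0.0981]}, {"gripper": -1, "xyz": [-2.13, -0.68, -0.14], "angular": [0, -0.0245, 0.1226]}, {"gripper": -1, "xyz": [-2.55, -0.85, -0.17], "angular": [0, -0.0294, 0.1471]}, {"gripper": -1, "xyz": [-2.96, -1.03, -0.21], "angular": [0, -0.0343, 0.1716]}, {"gripper": -1, "xyz": [-3.37, -1.22, -0.24], "angular": [0, -0.0391, 0.1961]}, {"gripper": -1, "xyz": [-3.77, -1.41, -0.28], "angular": [0, -0.044, 0.2206]}, {"gripper": -1, "xyz": [-4.16, -1.62, -0.32], "angular": [0, -0.0489, 0.2452]}]
```

>>> {"fn": "move_arm", "kwargs": {"moves": [{"gripper": -1,"xyz": [-0.35,-0.09,-0.02],"angular": [0,-0.0039,0.0196]},{"gripper": -1,"xyz": [-0.69,-0.19,-0.04],"angular": [0,-0.0078,0.0392]},{"gripper": -1,"xyz": [-1.04,-0.3,-0.06],"angular": [0,-0.0117,0.0588]},{"gripper": -1,"xyz": [-1.38,-0.41,-0.08],"angular": [0,-0.0157,0.0785]},{"gripper": -1,"xyz": [-1.71,-0.53,-0.1],"angular": [0,-0.0196,0.0981]},{"gripper": -1,"xyz": [-2.05,-0.65,-0.13],"angular": [0,-0.0235,0.1177]},{"gripper": -1,"xyz": [-2.38,-0.78,-0.16],"angular": [0,-0.0274,0.1373]},{"gripper": -1,"xyz": [-2.71,-0.92,-0.18],"angular": [0,-0.0313,0.1569]},{"gripper": -1,"xyz": [-3.04,-1.07,-0.21],"angular": [0,-0.0352,0.1765]},{"gripper": -1,"xyz": [-3.37,-1.22,-0.24],"angular": [0,-0.0391,0.1961]}]}}

```text
clock: 13.15
position: [554.0, 83.3, 154.6]
ee_rot: [0.971, -0.22, -0.021, 0.097]
contact_force: [4.3, 3.9, 0.1]
gripper_width: 16.2
```

```bash
cat >> s.py <<'E'
import numpy as np
from scipy.spatial.transform import Rotation as Ro
R=Ro.from_quat(s["ee_rot"]).as_matrix();x=R[:,0];y=np.array([-x[1]*-1,0,0])
yaw=np.arctan2(x[1],x[0]);X=np.array([np.cos(yaw),np.sin(yaw)]);Y=np.array([np.sin(yaw),-np.cos(yaw)])
f=s["contact_force"][:2];print("gate",round(-.174-yaw,3),"tilt",round(np.arcsin(-R[2,1]*-1),3),"FX",(f@X).round(1),"FY(nose)",(f@Y).round(1),"Fz",s["contact_force"][2].round(1))
E
python3 s.py
```

```text
13.15 [554.03  83.31 154.65] [ 0.9705 -0.2197 -0.0213  0.0969] [4.3 3.9 0.1] [ 1.28 -1.4   0.05] 16.2
gate 0.271 tilt 0.199 FX 2.2 FY(nose) -5.4 Fz 0.1
```

>>> {"fn": "move_arm", "kwargs": {"moves": [{"gripper": -1,"xyz": [-0.43,-0.12,-0.02],"angular": [0,-0.0049,0.0245]},{"gripper": -1,"xyz": [-0.86,-0.24,-0.05],"angular": [0,-0.0098,0.049]},{"gripper": -1,"xyz": [-1.29,-0.38,-0.08],"angular": [0,-0.0147,0.0735]},{"gripper": -1,"xyz": [-1.71,-0.53,-0.1],"angular": [0,-0.0196,0.0981]},{"gripper": -1,"xyz": [-2.13,-0.68,-0.14],"angular": [0,-0.0245,0.1226]},{"gripper": -1,"xyz": [-2.55,-0.85,-0.17],"angular": [0,-0.0294,0.1471]},{"gripper": -1,"xyz": [-2.96,-1.03,-0.21],"angular": [0,-0.0343,0.1716]},{"gripper": -1,"xyz": [-3.37,-1.22,-0.24],"angular": [0,-0.0391,0.1961]},{"gripper": -1,"xyz": [-3.77,-1.41,-0.28],"angular": [0,-0.044,0.2206]},{"gripper": -1,"xyz": [-4.16,-1.62,-0.32],"angular": [0,-0.0489,0.2452]}]}}

```text
clock: 14.4
position: [522.7, 115.8, 154.3]
ee_rot: [0.935, -0.339, -0.034, 0.094]
contact_force: [0.2, -1.5, 2.6]
gripper_width: 16.1
```

```bash
python3 s.py
```

```text
14.4 [522.74 115.79 154.3 ] [ 0.9354 -0.3392 -0.0338  0.0941] [ 0.2 -1.5  2.6] [ 0.1  -0.65  0.03] 16.1
gate 0.522 tilt 0.2 FX 1.2 FY(nose) 1.0 Fz 2.6
```

```bash
cat > g.py <<'E'
import numpy as np,json,sys
st,X,t=map(float,sys.argv[1:4]);r=[]
for i in range(1,11):
    a=st*i;c,s=np.cos(a),np.sin(a);dX=X*(1-c)-17.4*s;dY=-X*s-17.4*(1-c)
    r.append({"gripper":-1,"xyz":[round(dX,2),round(dY*np.cos(t),2),round(dY*np.sin(t),2)],"angular":[0,round(-a*np.sin(t),4),round(a*np.cos(t),4)]})
print(json.dumps(r))
E
python3 g.py .025 4.15 .2
```

```text
[{"gripper": -1, "xyz": [-0.43, -0.11, -0.02], "angular": [0, -0.005, 0.0245]}, {"gripper": -1, "xyz": [-0.86, -0.22, -0.05], "angular": [0, -0.0099, 0.049]}, {"gripper": -1, "xyz": [-1.29, -0.35, -0.07], "angular": [0, -0.0149, 0.0735]}, {"gripper": -1, "xyz": [-1.72, -0.49, -0.1], "angular": [0, -0.0199, 0.098]}, {"gripper": -1, "xyz": [-2.14, -0.64, -0.13], "angular": [0, -0.0248, 0.1225]}, {"gripper": -1, "xyz": [-2.55, -0.8, -0.16], "angular": [0, -0.0298, 0.147]}, {"gripper": -1, "xyz": [-2.97, -0.97, -0.2], "angular": [0, -0.0348, 0.1715]}, {"gripper": -1, "xyz": [-3.37, -1.15, -0.23], "angular": [0, -0.0397, 0.196]}, {"gripper": -1, "xyz": [-3.78, -1.34, -0.27], "angular": [0, -0.0447, 0.2205]}, {"gripper": -1, "xyz": [-4.18, -1.54, -0.31], "angular": [0, -0.0497, 0.245]}]
```

>>> {"fn": "move_arm", "kwargs": {"moves": [{"gripper": -1,"xyz": [-0.43,-0.11,-0.02],"angular": [0,-0.005,0.0245]},{"gripper": -1,"xyz": [-0.86,-0.22,-0.05],"angular": [0,-0.0099,0.049]},{"gripper": -1,"xyz": [-1.29,-0.35,-0.07],"angular": [0,-0.0149,0.0735]},{"gripper": -1,"xyz": [-1.72,-0.49,-0.1],"angular": [0,-0.0199,0.098]},{"gripper": -1,"xyz": [-2.14,-0.64,-0.13],"angular": [0,-0.0248,0.1225]},{"gripper": -1,"xyz": [-2.55,-0.8,-0.16],"angular": [0,-0.0298,0.147]},{"gripper": -1,"xyz": [-2.97,-0.97,-0.2],"angular": [0,-0.0348,0.1715]},{"gripper": -1,"xyz": [-3.37,-1.15,-0.23],"angular": [0,-0.0397,0.196]},{"gripper": -1,"xyz": [-3.78,-1.34,-0.27],"angular": [0,-0.0447,0.2205]},{"gripper": -1,"xyz": [-4.18,-1.54,-0.31],"angular": [0,-0.0497,0.245]}]}}

```text
clock: 15.65
position: [500.8, 154.8, 154.2]
ee_rot: [0.886, -0.453, -0.045, 0.089]
contact_force: [-3.2, -3.1, 2.3]
gripper_width: 16.1
```

```bash
python3 s.py
```

```text
15.65 [500.76 154.85 154.18] [ 0.8858 -0.4532 -0.0452  0.0889] [-3.2 -3.1  2.3] [-0.68  0.48 -0.06] 16.1
gate 0.772 tilt 0.2 FX 0.7 FY(nose) 4.4 Fz 2.3
```

>>> {"fn": "move_arm", "kwargs": {"moves": [{"gripper": -1,"xyz": [-0.43,-0.08,-0.02],"angular": [0,-0.005,0.0245]},{"gripper": -1,"xyz": [-0.86,-0.18,-0.04],"angular": [0,-0.0099,0.049]},{"gripper": -1,"xyz": [-1.29,-0.29,-0.06],"angular": [0,-0.0149,0.0735]},{"gripper": -1,"xyz": [-1.72,-0.42,-0.09],"angular": [0,-0.0199,0.098]},{"gripper": -1,"xyz": [-2.14,-0.56,-0.12],"angular": [0,-0.0248,0.1225]},{"gripper": -1,"xyz": [-2.55,-0.71,-0.15],"angular": [0,-0.0298,0.147]},{"gripper": -1,"xyz": [-2.97,-0.87,-0.18],"angular": [0,-0.0348,0.1715]},{"gripper": -1,"xyz": [-3.37,-1.05,-0.21],"angular": [0,-0.0397,0.196]},{"gripper": -1,"xyz": [-3.78,-1.23,-0.25],"angular": [0,-0.0447,0.2205]},{"gripper": -1,"xyz": [-4.18,-1.43,-0.29],"angular": [0,-0.0497,0.245]}]}}

```text
clock: 16.9
position: [489.1, 197.8, 154.4]
ee_rot: [0.823, -0.56, -0.055, 0.081]
contact_force: [0.3, -2.1, 0.2]
gripper_width: 16.0
```

```bash
python3 s.py
```

```text
16.9 [489.14 197.77 154.42] [ 0.8227 -0.56   -0.0553  0.0814] [ 0.3 -2.1  0.2] [-0.3  -0.75  0.06] 16.0
gate 1.021 tilt 0.197 FX 2.1 FY(nose) 0.5 Fz 0.2
```

Good; continue with the same rows, without extra offset.

>>> {"fn": "move_arm", "kwargs": {"moves": [{"gripper": -1,"xyz": [-0.43,-0.1,-0.02],"angular": [0,-0.005,0.0245]},{"gripper": -1,"xyz": [-0.86,-0.21,-0.04],"angular": [0,-0.0099,0.049]},{"gripper": -1,"xyz": [-1.29,-0.33,-0.06],"angular": [0,-0.0149,0.0735]},{"gripper": -1,"xyz": [-1.72,-0.46,-0.09],"angular": [0,-0.0199,0.098]},{"gripper": -1,"xyz": [-2.14,-0.6,-0.12],"angular": [0,-0.0248,0.1225]},{"gripper": -1,"xyz": [-2.55,-0.75,-0.15],"angular": [0,-0.0298,0.147]},{"gripper": -1,"xyz": [-2.97,-0.91,-0.18],"angular": [0,-0.0348,0.1715]},{"gripper": -1,"xyz": [-3.37,-1.09,-0.22],"angular": [0,-0.0397,0.196]},{"gripper": -1,"xyz": [-3.78,-1.28,-0.26],"angular": [0,-0.0447,0.2205]},{"gripper": -1,"xyz": [-4.18,-1.48,-0.3],"angular": [0,-0.0497,0.245]}]}}

```text
clock: 18.15
position: [488.4, 242.1, 154.5]
ee_rot: [0.747, -0.658, -0.065, 0.073]
contact_force: [4.9, -1.8, -1.2]
gripper_width: 16.3
```

```bash
python3 s.py
```

```text
18.15 [488.43 242.09 154.53] [ 0.7466 -0.6581 -0.0648  0.0733] [ 4.9 -1.8 -1.2] [-0.52 -2.15  0.2 ] 16.3
gate 1.271 tilt 0.196 FX 2.4 FY(nose) -4.7 Fz -1.2
```

>>> {"fn": "move_arm", "kwargs": {"moves": [{"gripper": -1,"xyz": [-0.43,-0.13,-0.02],"angular": [0,-0.0049,0.0245]},{"gripper": -1,"xyz": [-0.86,-0.26,-0.05],"angular": [0,-0.0098,0.049]},{"gripper": -1,"xyz": [-1.29,-0.4,-0.08],"angular": [0,-0.0147,0.0735]},{"gripper": -1,"xyz": [-1.71,-0.55,-0.1],"angular": [0,-0.0196,0.0981]},{"gripper": -1,"xyz": [-2.13,-0.7,-0.14],"angular": [0,-0.0245,0.1226]},{"gripper": -1,"xyz": [-2.55,-0.87,-0.17],"angular": [0,-0.0294,0.1471]},{"gripper": -1,"xyz": [-2.96,-1.05,-0.21],"angular": [0,-0.0343,0.1716]},{"gripper": -1,"xyz": [-3.37,-1.24,-0.24],"angular": [0,-0.0391,0.1961]},{"gripper": -1,"xyz": [-3.77,-1.43,-0.28],"angular": [0,-0.044,0.2206]},{"gripper": -1,"xyz": [-4.16,-1.64,-0.32],"angular": [0,-0.0489,0.2452]}]}}

```text
clock: 19.4
position: [498.6, 285.2, 154.3]
ee_rot: [-0.658, 0.746, 0.074, -0.066]
contact_force: [3.0, -2.4, 1.5]
gripper_width: 15.8
```

```bash
python3 s.py
```

```text
19.4 [498.63 285.2  154.3 ] [-0.6584  0.7461  0.0742 -0.0658] [ 3.  -2.4  1.5] [-0.84 -1.66  0.18] 15.8
gate 1.521 tilt 0.199 FX 2.0 FY(nose) -3.2 Fz 1.5
```

>>> {"fn": "move_arm", "kwargs": {"moves": [{"gripper": -1,"xyz": [-0.35,-0.1,-0.02],"angular": [0,-0.0039,0.0196]},{"gripper": -1,"xyz": [-0.64,-0.19,-0.04],"angular": [0,-0.0073,0.0365]},{"gripper": -1,"xyz": [-0.86,-0.28,-0.05],"angular": [0,-0.0098,0.049]},{"gripper": -1,"xyz": [-0.86,-0.28,-0.05],"angular": [0,-0.0098,0.049]},{"gripper": -1,"xyz": [-0.86,-0.28,-0.05],"angular": [0,-0.0098,0.049]}]}}

```text
clock: 20.02
position: [502.1, 293.7, 154.1]
ee_rot: [-0.64, 0.762, 0.076, -0.064]
contact_force: [0.8, -0.1, 1.8]
gripper_width: 15.9
```

```bash
python3 s.py
```

```text
20.025 [502.09 293.67 154.11] [-0.6401  0.7618  0.0762 -0.0638] [ 0.8 -0.1  1.8] [-0.15 -0.72 -0.13] 15.9
gate 1.57 tilt 0.199 FX -0.1 FY(nose) -0.8 Fz 1.8
```

>>> {"fn": "move_arm", "kwargs": {"moves": [{"gripper": -1,"xyz": [0,-0.04,0.174],"angular": [0.02,0,0]},{"gripper": -1,"xyz": [0,-0.083,0.346],"angular": [0.04,0,0]},{"gripper": -1,"xyz": [0,-0.13,0.518],"angular": [0.06,0,0]},{"gripper": -1,"xyz": [0,-0.18,0.689],"angular": [0.08,0,0]},{"gripper": -1,"xyz": [0,-0.233,0.859],"angular": [0.1,0,0]},{"gripper": -1,"xyz": [0,-0.29,1.028],"angular": [0.12,0,0]},{"gripper": -1,"xyz": [0,-0.35,1.195],"angular": [0.14,0,0]},{"gripper": -1,"xyz": [0,-0.381,1.279],"angular": [0.15,0,0]},{"gripper": -1,"xyz": [0,-0.381,1.279],"angular": [0.15,0,0]}]}}

```text
clock: 21.15
position: [503.2, 293.0, 140.8]
ee_rot: [-0.643, 0.765, 0.019, -0.016]
contact_force: [-4.4, 3.7, 3.1]
gripper_width: 15.9
```

```bash
python3 s.py
```

```text
21.15 [503.19 293.04 140.76] [-0.6433  0.7652  0.0185 -0.016 ] [-4.4  3.7  3.1] [0.84 0.91 0.  ] 15.9
gate 1.569 tilt 0.049 FX -2.9 FY(nose) 5.0 Fz 3.1
```

>>> {"fn": "move_arm", "kwargs": {"moves": [{"gripper": -1,"xyz": [0,0.02,0.09],"angular": [0.01,0,0]},{"gripper": -1,"xyz": [0,0.01,0.174],"angular": [0.02,0,0]},{"gripper": -1,"xyz": [0,0.01,0.174],"angular": [0.02,0,0]}]}}

```text
clock: 21.52
position: [503.4, 292.9, 139.0]
ee_rot: [-0.643, 0.765, 0.011, -0.009]
contact_force: [-3.3, 2.2, 0.7]
gripper_width: 15.7
```

```bash
python3 s.py
```

```text
21.525 [503.42 292.95 139.03] [-0.6434  0.7654  0.0107 -0.0093] [-3.3  2.2  0.7] [ 0.63  0.67 -0.03] 15.7
gate 1.57 tilt 0.028 FX -1.6 FY(nose) 3.6 Fz 0.7
```

>>> {"fn": "move_arm", "kwargs": {"moves": [{"gripper": -1,"xyz": [0,0.01,0.09],"angular": [0.01,0,0]},{"gripper": -1,"xyz": [0,0.01,0.13],"angular": [0.015,0,0]},{"gripper": -1,"xyz": [0,0.01,0.13],"angular": [0.015,0,0]}]}}

```text
clock: 21.9
position: [503.7, 293.0, 138.2]
ee_rot: [-0.643, 0.765, 0.005, -0.004]
contact_force: [-2.2, 1.7, 3.2]
gripper_width: 16.4
```

```bash
python3 s.py
python3 - <<'E'
from h import *
p,d=arm.get_image("wrist");cv2.imwrite("pics/w7.png",cv2.convertScaleAbs(cv2.resize(p[100:320,200:520],None,fx=2.3,fy=2.3),alpha=1.6))
E
```

```text
21.9 [503.69 292.96 138.24] [-0.6435  0.7654  0.0047 -0.0041] [-2.2  1.7  3.2] [ 0.29  0.43 -0.02] 16.4
gate 1.57 tilt 0.013 FX -1.3 FY(nose) 2.5 Fz 3.2
```

View pics/w7.png

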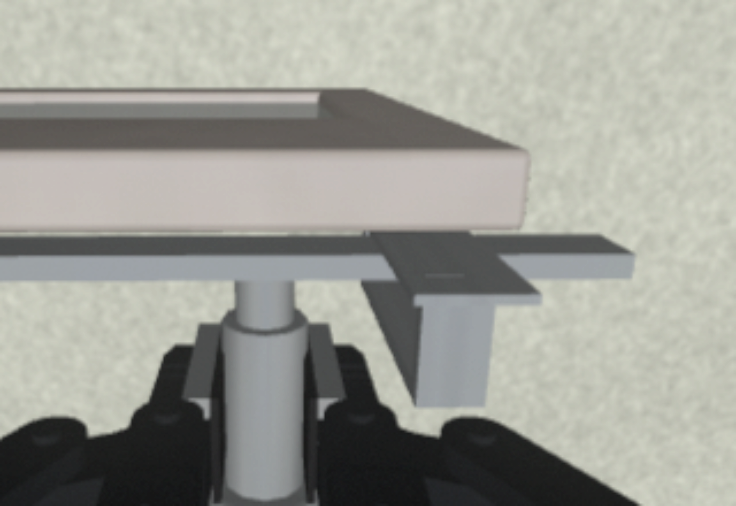

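>>> {"fn": "move_arm", "kwargs": {"moves": [{"gripper": -1,"xyz": [0,0.01,0.06],"angular": [0.008,0,0]},{"gripper": -1,"xyz": [0,0.02,0.08],"angular": [0.012,0,0]},{"gripper": -1,"xyz": [0,0.02,0.08],"angular": [0.012,0,0]}]}}

```text
clock: 22.32
position: [503.8, 293.0, 138.1]
ee_rot: [-0.643, 0.765, -0.0, 0.0]
contact_force: [-1.6, -0.0, 5.9]
gripper_width: 16.0
```

```bash
python3 s.py
```

```text
22.325 [503.83 292.95 138.14] [-6.435e-01  7.655e-01 -1.000e-04  1.000e-04] [-1.6 -0.   5.9] [ 0.01  0.58 -0.04] 16.0
gate 1.57 tilt -0.0 FX 0.3 FY(nose) 1.6 Fz 5.9
```

>>> {"fn": "move_arm", "kwargs": {"moves": [{"gripper": -0.55,"xyz": [0,0,0],"angular": [0,0,0]},{"gripper": -0.45,"xyz": [0,0,0],"angular": [0,0,0]},{"gripper": -0.3,"xyz": [0,0,0],"angular": [0,0,0]},{"gripper": -0.1,"xyz": [0,0,0],"angular": [0,0,0]},{"gripper": 0.1,"xyz": [0,0,0],"angular": [0,0,0]},{"gripper": 0.1,"xyz": [0,0,0],"angular": [0,0,0]},{"gripper": 0.1,"xyz": [0,0,0],"angular": [0,0,0]}]}}

```text
clock: 23.2
position: [503.2, 293.1, 137.1]
ee_rot: [-0.643, 0.766, 0.0, -0.001]
contact_force: [0.7, 0.1, 1.2]
gripper_width: 47.0
```

```bash
python3 s.py
python3 - <<'E'
from h import *
p,d=arm.get_image("wrist");cv2.imwrite("pics/w8.png",cv2.convertScaleAbs(p,alpha=1.6))
E
```

```text
23.2 [503.17 293.11 137.07] [-6.434e-01  7.655e-01  5.000e-04 -5.000e-04] [0.7 0.1 1.2] [ 0.   -0.02 -0.01] 47.0
gate 1.57 tilt 0.001 FX -0.3 FY(nose) -0.7 Fz 1.2
```

View pics/w8.png

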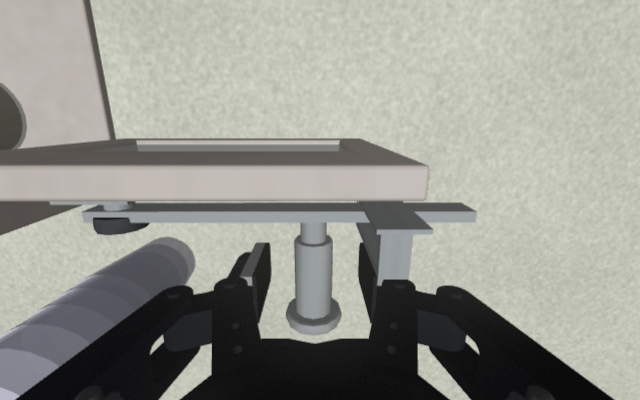

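>>> {"fn": "move_arm", "kwargs": {"moves": [{"gripper": 0.1,"xyz": [0,0,-1],"angular": [0,0,0]},{"gripper": 0.1,"xyz": [0,0,-3],"angular": [0,0,0]},{"gripper": 0.1,"xyz": [0,0,-6],"angular": [0,0,0]},{"gripper": 0.1,"xyz": [0,0,-9],"angular": [0,0,0]},{"gripper": 0.1,"xyz": [0,0,-12],"angular": [0,0,0]},{"gripper": 0.1,"xyz": [0,0,-15],"angular": [0,0,0]},{"gripper": 0.1,"xyz": [0,0,-17],"angular": [0,0,0]},{"gripper": 0.1,"xyz": [0,0,-17],"angular": [0,0,0]}]}}

```text
clock: 24.25
position: [504.0, 293.6, 309.5]
ee_rot: [-0.643, 0.765, 0.001, 0.002]
contact_force: [0.4, 0.3, -0.6]
gripper_width: 46.8
```

```bash
python3 s.py
python3 - <<'E'
from h import *
c=arm.get_calibration("wrist");p,d=arm.get_image("wrist");p=cv2.convertScaleAbs(p,alpha=1.6)
t,_=arm.get_image("top");t=cv2.convertScaleAbs(t,alpha=1.6)
cv2.imwrite("pics/w9.png",np.vstack([p[:260],cv2.resize(t[40:270,90:450],(640,338))[:340]]))
np.savez("pics/w9c.npz",d=d,**c)
g=cv2.cvtColor(p,cv2.COLOR_BGR2GRAY)
# bar height check: depth along bar
for u in range(230,400,20):
    col=[(v,w(c,u,v,d[v,u])) for v in range(120,200)]
    z=[(v,q.round(1).tolist()) for v,q in col if 150<q[2]<172]
    print(u,z[:1],z[-1:] )
E
```

```text
24.25 [504.01 293.57 309.53] [-6.434e-01  7.655e-01  5.000e-04  2.000e-03] [ 0.4  0.3 -0.6] [-0.03  0.07  0.  ] 46.8
gate 1.57 tilt -0.002 FX -0.4 FY(nose) -0.3 Fz -0.6
230 [(135, [572.3, 224.8, 168.4])] [(167, [581.5, 255.1, 163.7])]
250 [(135, [553.5, 228.1, 168.1])] [(162, [560.8, 253.8, 162.9])]
270 [(135, [534.9, 231.4, 166.9])] [(162, [541.3, 257.3, 162.0])]
290 [(135, [515.9, 234.7, 167.9])] [(162, [521.7, 260.9, 160.7])]
310 [(135, [497.1, 238.0, 166.3])] [(199, [508.7, 302.5, 160.1])]
330 [(135, [478.1, 241.3, 165.8])] [(162, [482.1, 267.7, 161.5])]
350 [(135, [459.2, 244.6, 166.0])] [(162, [462.3, 271.1, 161.6])]
370 [(156, [440.0, 270.3, 150.0])] [(162, [442.5, 274.6, 160.9])]
390 [] []
```

View pics/w9.png

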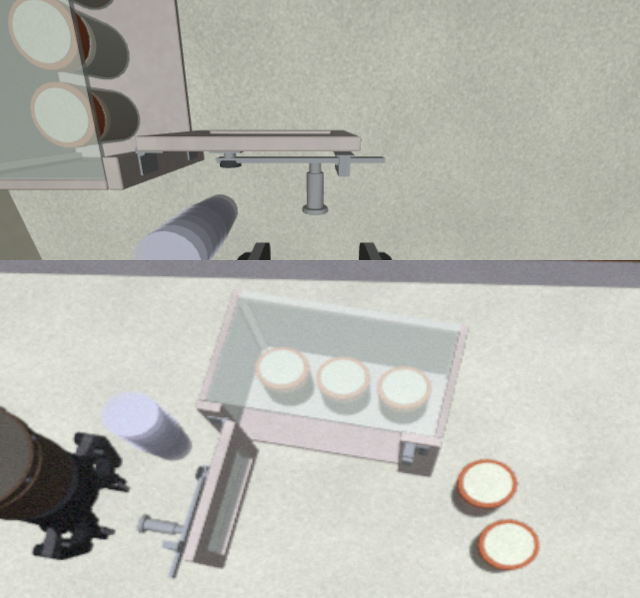

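```bash
python3 -c "
from bench import arm
print(arm.job_done())"
```

```text
the job is handed in; nothing more can be done
None
```

The tea case is open: the gate stands at about 1.57 rad, roughly square to the case. The latch bar is back on its rest and the gripper is clear above it. I handed it in at about 24 s of the 70 s allowed, and `job_done` reports no verdict.

- **Latch:** I gripped the knob from above and raised the bar in small steps until it just touched the hood. That came at roughly 0.22 rad of lift, with about 4 N at the wrist. I then sank it just under 3 mm to mid-slot, and the nose came out of the strike with low force.
- **Gate:** I swung it along its arc in short calls. The wrist force, read after each one, never passed about 7 N.
- **Bar:** I lowered it while holding the knob, and it seated at the same height (138.1 mm tool-tip height) and force (about 6 N) as when first gripped.

**Last checks:** The depth image shows the bar level, with its top at 161–164 mm. The pictures show the gate open and the jars and cup stack apparently where they were. The tool force was about 0.

**One disagreement:** The force across the bar drifted between about -5 and +5 N during the swing. The assumed grip distance of 45 mm from the gate face did not quite match the arc, so I corrected it as I went. I took no measurement of the gate angle apart from the tool's heading and the pictures.

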